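# Hold the spring jaw of the board holder open at the set width

### The arm

A 6-joint arm with a two-finger parallel gripper is mounted at the origin on the work surface. World frame = base frame: x ahead of the robot, y to its left, z up, the work surface at z = 0. Lengths are in m, angles in degrees, forces in N, time in s.
With the tool pointing down it reaches from about 0.4 to 0.825 m from the base axis. Payload 7 kg.
Tool frame: the origin (TCP) lies at the very end of the fingers, on their centre line; the grasp point (between the pads) lies 19 mm behind it; z points along the fingers, y is the line along which they close (so a half turn about z gives the same grasp; the last joint's range is limited). The gripper opens to 88 mm and grips with 3 to 60 N. Pads are 19 mm wide; open, the fingers measure 130 mm over their backs; the gripper's body (78 mm by 193 mm) begins 47 mm behind the grasp point.
Start: joints at [89.903, 20.546, 0.682, 0, -70.136, -16.507], TCP at [0.193, 0.647, 0.227] pointing down, gripper open.
Joint ranges: [-176.03, 176.03], [-82.01, 121.73], [-58.28, 71.71], [-173.87, 95.51], [-174.79, -0.11], [-173.66, 173.66]. Speed limits (degrees/s): [136.94, 136.94, 172.46, 180, 180, 180].

### API

Orientations are given as [roll, pitch, yaw] about the fixed x, y, z axes, in that order (R = Rz(yaw) Ry(pitch) Rx(roll)).
In Python, from plant import get_obs, snapshot, camera_params, close_job, boxes_of, cut_out, landmark_of gives the robot as it stands.
- The arm moves only by the shell command python3 -m inch 'ROWS' [OPENING]. ROWS is text: rows parted by semicolons, each of 6 numbers parted by spaces: the shift along the tool's x, y, z in units of 30 cm (1.0 is 30 cm), then the turn, a rotation vector about the tool's x, y, z in units of pi rad (1.0 is pi rad). A call has 1 to 10 rows; each row is the pose to reach, as a shift and turn from the pose commanded when the call began, along the tool's axes at that moment, turning the shorter way round; what a row does not reach only later rows make up. A row lasts 1/12 s, in which the tool goes at most 41.7 mm and 7.16 degrees, less where a joint would pass 70% of its speed; a pose out of reach is approached as far as the arm can. A call with a number of a shift or a turn outside -1 to 1 is refused whole. A call with a gripper value outside its range is refused whole. OPENING is the closure, from -1 (fully open) to 1 (shut), set as the call begins (- or left out, the last holds). The fingers move at their own pace and stop on an object; the grip force is fixed at half the most. Time passes only in rows, so rows that repeat a pose let the fingers close. It gives the time, the measured TCP pose, the force, the opening and the grip force at its end, in the units of the state.
- get_obs(): the state, without advancing time (a new reading comes with each control period).
- snapshot(name): name is "side" or "top"; returns the picture (480x640x3 uint8, red, green, blue); there is no depth.
- camera_params(name): a dict with "mtx" (3x3 intrinsics, pixels), "rvec" (rotation vector, rad) and "tvec" (3), from world to camera coordinates, as OpenCV has them. Camera axes: x right, y down, z forward; pixel columns grow to the right and rows downward; lengths in m; the calibration is good to about 2 mm. A picture is of the moment at which its call begins. camera_params takes no time and is no camera call.
- close_job(): hands the job in; it is judged then, once.
Trained networks look in the newest picture that a camera, given by its name, has taken for a name from the list of things; names that differ only in an ending like _2 or _b are one class to them, and where a whole thing is asked for, a point or a joint stands for the part that bears it (a point fixed in the world has none). Each returns a list of dicts, best first, with "p" (0 to 1); they miss things now and then, are a little off and sometimes report something else, mostly with a low value. They report only what shows in the picture. A call takes as long as a camera call. They do not tell look-alikes from the thing itself.
- boxes_of(camera, thing): "rect" ([left, top, width, height] in pixels, round what is visible of it).
- cut_out(camera, thing): "pixels" (480x640 bool, what is visible of it) and "rect" ([left, top, width, height] in pixels, round what is visible of it).
- landmark_of(camera, thing): "uv" ([column, row] in pixels: a listed point, or the origin of a listed thing).
The state is a dict: "clock": time; "joint_pos": joint angles; "qvel": joint speeds; "tau": joint torques, N m; "tool_pos": TCP position; "orientation": TCP orientation; "force": force on the tool from outside, world axes, zero at the start; "moment": the same for the moment, N m; "opening": finger opening in m; "gripper_force": force on a finger pad.
Only numpy, scipy, OpenCV 4.12 (cv2) and the standard library are available. Lean on these libraries where they do the work, as an engineer would, in place of code of your own. Each camera call takes 0.05 s, during which the arm holds its last target. There are 200 camera calls.

### The job

The small board in the spring-jaw board holder is finished and the wider one goes in next: swing the holder's lock lever all the way out to free the sliding jaw, then draw the jaw back by its bow handle, against its springs, until its pointer lines up with the black index rider on the scale. Stay there: finish while still gripping the handle and keeping the jaw at the index, so that a colleague can change the boards, and do not go on to let it spring back. Leave the finished board lying on the bed and do not disturb the other things on the bench.

Things in the scene. Friction and masses are not known exactly. Their poses are not given: they have to be found in the camera images.
- holder: Aluminium board holder, bolted down; origin on the bench, yaw within 0.4 rad of the world's. Base plate 130 (x) by 275 mm (y -185 to +90), 12 high. At +y a fixed jaw block 60 high, inner face y = 61; at -y an end plate 58 high; between them two rods along y (x = -42 and 42, 34 high) with coil springs, and two black bed bars, tops 42 high. Steel scale along its +x side, 44 high, black 10 mm ticks
- jaw (a joint): Slide of the sprung jaw, m: 0 = home, against the fixed-jaw side (+y); grows as it is drawn back along the holder's -y; stop at 0.078. The springs push it home with 4.4 N at 0 plus 110 N/m (8 to 11 N at the index), so it shuts when let go. While the lock lever is in, it moves only about 3 mm
- jaw_handle (a point): Middle of the steel bow handle's crossbar on the jaw: round bar 12 mm thick, 64 mm long along the holder's x, axis 95 mm above the bench; x = 0, y = -19 mm in the holder's frame when home, same y as the pointer. The jaw's body below (108 mm in x, 36 in y) is 58 mm high, so 31 mm are free under the bar. Moves with the jaw
- jaw_pointer (a point): Tip of the dark steel pointer on the jaw's +x side, which slides over the scale, 47 mm high. It moves with the jaw
- index_tip (a point): Tip of the black index rider (18 x 14 x 24 mm, top 56 high) clamped on the outer edge of the scale at the wanted opening, its tip towards the pointer; axes parallel to the holder's. Lined up = both tips at the same y in the holder's frame, after 30 to 60 mm of jaw travel. The rider is fixed in place
- lock_lever (a joint): Angle of the lock lever about its upright pivot, rad: 0 = in, parallel to the holder's +y, its nose blocking the jaw; grows counter-clockwise seen from above; 1.571 = all the way out, pointing along the holder's -x, at its stop. Friction (about 0.12 N m) leaves it where it is put; start 0 to 0.08
- lever_knob (a point): Middle of the gripping part of the lever's upright round black knob: 18 mm across, from 46 to 92 mm above the bench, this point 75 mm above the bench, 55 mm from the pivot; it moves with the lever
- lever_pivot (a point): Pivot axis of the lock lever, at x = -70, y = -62 mm in the holder's frame, on the side of the holder that faces the robot, 34 mm high (the lever arm's height)
- finished_board: finished circuit board, green, 74 mm (x) by 60 mm (y) by 3 mm plus parts up to 9 mm, lying on the holder's bed between the jaws, underside 42 mm above the bench; origin under its centre. It stays there
- wide_board: the next, wider circuit board, green, 74 x 92 x 3 mm plus parts up to 11 mm, flat on the mat near the fixed-jaw end of the holder; origin under its centre
- screwdriver: screwdriver with a red handle, 190 mm long, lying on the mat near the spring end of the holder
- flux_jar: small amber jar with a white cap, 42 mm across, 62 mm tall, standing behind the holder; origin under its centre
- solder_reel: grey solder reel standing on end, 56 mm across, 46 mm tall; origin under its centre
- tin: flat pale green round tin, 87 mm across, 34 mm tall; origin under its centre
- torch: black pocket torch standing upright on its tail, 34 mm across, 115 mm tall; origin under its centre
Mind the look-alikes: they are no part of the job. What is shaped like the finished_board but grey, orange or red is not meant.

How it is judged:
By the outcome, as a careful person would: the job done as asked, in the order asked, and still so for the second after the job is handed in, while the arm keeps its last pose, push and grip.
It also fails if it takes over 48 s, if anything falls off the work surface, if the arm or the gripper's body presses on something with over 40 N, if the wrist force passes 120 N, or if a joint passes its speed limit or range.

## Working session

There is one attempt and no reset: what is moved stays moved. The work goes in short steps, Python scripts to look and compute and a shell command to move; the robot and the scene stay as the last step left them, time stands still between calls to the robot, and variables do not carry over. Pictures are saved under pics/ and viewed, at most 10 in all, crops included, and the job is handed in when it is done.

```bash
mkdir -p pics; cat > h.py <<'E'
import numpy as np, cv2
from plant import *
from scipy.spatial.transform import Rotation as R
def cam(n):
    p=camera_params(n); K=np.array(p["mtx"],float); r=cv2.Rodrigues(np.array(p["rvec"],float))[0]; t=np.array(p["tvec"],float).ravel()
    return K,r,t
def ray(n,uv,z):
    K,r,t=cam(n); d=r.T@np.linalg.solve(K,[uv[0],uv[1],1]); c=-r.T@t
    return c+d*(z-c[2])/d[2]
def proj(n,P):
    K,r,t=cam(n); q=K@(r@np.array(P,float)+t); return q[:2]/q[2]
E
python3 - <<'E'
from h import *
for n in("top","side"):
    im=snapshot(n); cv2.imwrite(f"pics/{n}0.png",im[:,:,::-1])
    K,r,t=cam(n); print(n,-r.T@t)
    for th,z in(("jaw_handle",.095),("jaw_pointer",.047),("index_tip",.05),("lever_knob",.075),("lever_pivot",.034),("holder",0),("finished_board",.042),("torch",0),("flux_jar",0),("solder_reel",0),("tin",0)):
        l=landmark_of(n,th)
        print(th,[(np.round(a["uv"]).tolist(),round(a["p"],2),np.round(ray(n,a["uv"],z),3).tolist()) for a in l[:2]])
print(get_obs())
E
```

```text
top [0.2350619  0.0125342  1.85358234]
jaw_handle [([295.0, 254.0], 0.85, [0.591, 0.094, 0.095])]
jaw_pointer [([301.0, 233.0], 0.59, [0.664, 0.083, 0.047])]
index_tip [([316.0, 234.0], 0.6, [0.666, 0.04, 0.05])]
lever_knob [([286.0, 274.0], 0.56, [0.532, 0.114, 0.075])]
lever_pivot [([303.0, 283.0], 0.64, [0.518, 0.063, 0.034])]
holder [([288.0, 257.0], 0.74, [0.598, 0.116, 0.0])]
finished_board [([261.0, 312.0], 0.97, [0.419, 0.176, 0.042]), ([281.0, 253.0], 0.96, [0.599, 0.136, 0.042])]
torch [([476.0, 316.0], 0.48, [0.475, -0.464, 0.0]), ([478.0, 277.0], 0.42, [0.595, -0.465, 0.0])]
flux_jar [([296.0, 213.0], 0.48, [0.74, 0.107, 0.0])]
solder_reel [([162.0, 263.0], 0.89, [0.539, 0.497, 0.0])]
tin [([477.0, 278.0], 0.64, [0.591, -0.461, 0.0]), ([371.0, 270.0], 0.32, [0.584, -0.139, 0.0])]
side [ 0.46795682 -0.95816234  0.74775539]
jaw_handle [([299.0, 222.0], 0.56, [0.593, 0.106, 0.095])]
jaw_pointer [([323.0, 238.0], 0.57, [0.655, 0.088, 0.047])]
index_tip [([324.0, 245.0], 0.55, [0.649, 0.049, 0.05])]
lever_knob [([274.0, 228.0], 0.74, [0.525, 0.117, 0.075])]
lever_pivot [([274.
[... 434 characters left out ...]
 0.84, [0.592, -0.456, 0.0])]
{'clock': 1.2, 'joint_pos': array([ 8.99023765e+01,  2.05442254e+01,  6.84227013e-01, -8.88043981e-04,
       -7.01365806e+01, -1.65064470e+01]), 'qvel': array([ 0.02243619,  0.08282517, -0.01024792, -0.03928369,  0.00445154,
       -0.02315395]), 'tau': array([ 1.10069330e-03, -5.82411397e+01,  2.93310177e+01,  7.00276539e+00,
        1.25642554e-02, -1.40912519e-05]), 'tool_pos': array([0.19289689, 0.64684113, 0.22659982]), 'orientation': array([-1.79996957e+02,  1.77280178e-03, -1.66043722e+01]), 'force': array([ 0.41150076, -0.21299265, -0.52261681]), 'moment': array([0.00691771, 0.02369602, 0.02341371]), 'gripper_force': 0.0, 'opening': 0.08751478906152309}
```

View pics/top0.png

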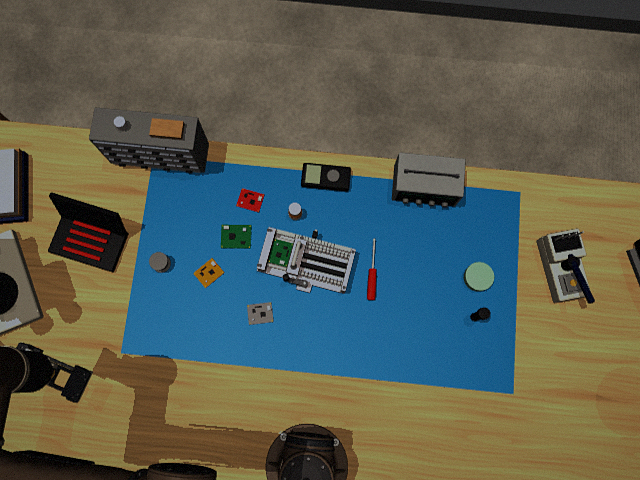

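View pics/side0.png

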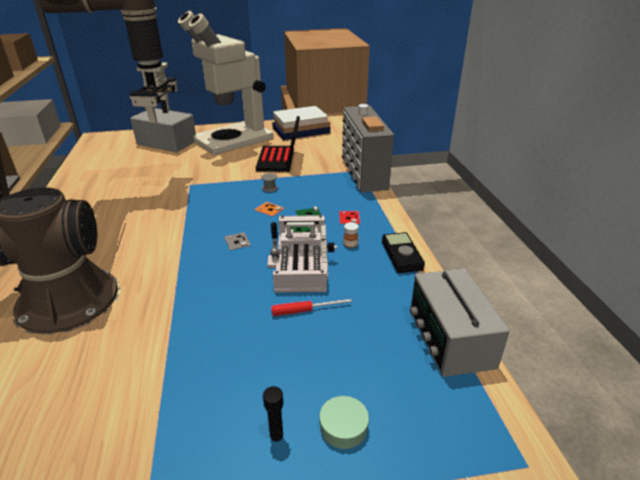

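The top view shows the holder at about (300,262), with the lever knob at (287,277) on the robot side and the black index rider at (316,234). The side view agrees: knob at (274,228), rider at (331,246). Next I'll fit the holder pose and check it with an overlay.

```bash
cat > fit.py <<'E'
from h import *
from scipy.optimize import least_squares
obs=[]
L={"jaw_handle":0,"jaw_pointer":1,"index_tip":2,"lever_knob":3,"lever_pivot":4,"holder":5}
for n in("top","side"):
  for k in range(2):
    snapshot(n)
    for th in L:
        l=[a for a in landmark_of(n,th) if a["p"]>.4]
        if l: obs.append((n,th,np.array(l[0]["uv"])))
def pts(p):
    x,y,a,px,iy,lv=p
    loc={"jaw_handle":(0,-.019,.095),"jaw_pointer":(px,-.019,.047),"index_tip":(px+.008,iy,.05),"lever_knob":(-.07-.055*np.sin(lv),-.062+.055*np.cos(lv),.075),"lever_pivot":(-.07,-.062,.034),"holder":(0,0,0)}
    Rm=R.from_euler("z",a).as_matrix()
    return {k:Rm@np.array(v)+[x,y,0] for k,v in loc.items()}
def res(p):
    P=pts(p); r=[(proj(n,P[t])-uv) for n,t,uv in obs]
    return np.concatenate([np.ravel(r),[(p[5]-.04)/.03,(p[3]-.068)/.006]])
s=least_squares(res,[.598,.117,-.26,.068,-.06,.04],loss="soft_l1")
print(np.round(s.x,4)); np.save("p.npy",s.x)
P=pts(s.x)
for n,t,uv in obs: print(n,t,np.round(proj(n,P[t])-uv,1))
E
python3 fit.py; python3 - <<'E'
from h import *
x,y,a=np.load("p.npy")[:3]; Rm=R.from_euler("z",a).as_matrix()
W=lambda v:Rm@np.array(v)+[x,y,0]
out=[]
for n,c,s in(("top",(250,215),4.8),("side",(255,195),6)):
    im=cv2.imread(f"pics/{n}0.png"); w,h=(120,90) if n=="top" else (100,110)
    cr=cv2.resize(im[c[1]:c[1]+h,c[0]:c[0]+w],None,fx=s,fy=s,interpolation=cv2.INTER_CUBIC); cr=cv2.convertScaleAbs(cr,alpha=1.3)
    q=lambda v:tuple(int(k) for k in (proj(n,W(v))-c+.5)*s)
    for z,A in((.0,[(-.065,-.185),(.065,-.185),(.065,.09),(-.065,.09)]),(.06,[(-.05,.061),(.05,.061)]),(.095,[(-.032,-.019),(.032,-.019)])):
        cv2.polylines(cr,[np.array([q((*b,z)) for b in A])],True,(0,255,255),1)
    for v in((-.07,-.062,.034),(-.072,-.007,.075)): cv2.circle(cr,q(v),4,(255,0,255),1)
    out.append(cr); cv2.imwrite(f"pics/ov_{n}.png",cr[:600,:800])
E
```

```text
[ 0.5963  0.1117 -0.2002  0.0628 -0.0623  0.014 ]
top jaw_handle [-1.6 -1.4]
top jaw_pointer [2.5 2. ]
top index_tip [0.3 0.9]
top lever_knob [0.2 1.1]
top lever_pivot [0.4 0.2]
top holder [-2.8  0.3]
top jaw_handle [-0.4 -2.9]
top jaw_pointer [-1.2  3.7]
top index_tip [ 0.4 -1.2]
top lever_knob [-7.6 17.7]
top lever_pivot [0.9 0.7]
top holder [-0.2 -1.2]
side jaw_handle [-0.2 -0.1]
side jaw_pointer [-0.1  1.6]
side index_tip [ 3.1 -1.8]
side lever_knob [ 0.8 -0.2]
side lever_pivot [-3.  -0.8]
side holder [-0.4 -0.3]
side jaw_handle [0.2 1.9]
side jaw_pointer [-0.4  2.4]
side index_tip [3.4 0.1]
side lever_knob [ 0.  -0.6]
side lever_pivot [0.9 0.5]
side holder [0.6 1. ]
```

View pics/ov_top.png

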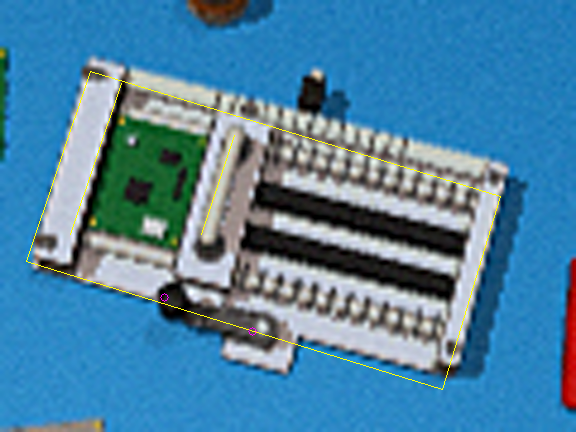

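View pics/ov_side.png

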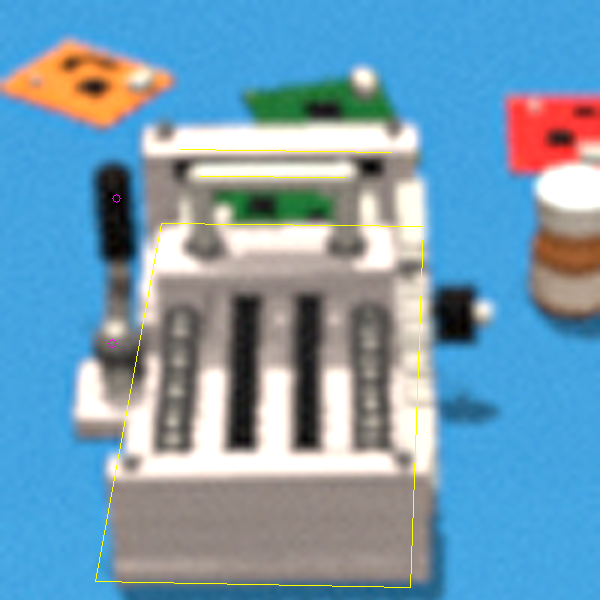

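The overlay shows the fitted yaw is about 2° too negative: in the side view the end plate sits 15–20 px (zoomed) to the right of the fit. I'll refine using corners read from these crops.

```bash
cat > fit2.py <<'E'
from h import *
from scipy.optimize import least_squares
H=.065
T=[("top",(95,64),(H,.09,.06)),("top",(35,263),(-H,.09,.06)),("top",(505,168),(H,-.185,.058)),("top",(450,373),(-H,-.185,.058)),
("side",(110,472),(-H,-.185,.058)),("side",(432,470),(H,-.185,.058)),("side",(115,567),(-H,-.185,0)),("side",(430,577),(H,-.185,0)),("side",(145,128),(-H,.09,.06)),("side",(418,125),(H,.09,.06)),
("top",(237,128),(.032,-.019,.101)),("top",(208,242),(-.032,-.019,.101)),("side",(190,172),(-.032,-.019,.095)),("side",(355,172),(.032,-.019,.095))]
off={"top":((250,215),4.8),"side":((255,195),6)}
px=lambda n,c:np.array(c)/off[n][1]+off[n][0]-.5
def loc(p):
    l=[(n,c,v) for n,c,v in T]; k=p[3]; K=(-.07-.055*np.sin(k),-.062+.055*np.cos(k))
    return l+[("side",(113,168),(*K,.090)),("side",(117,258),(*K,.048)),("top",(174,292),(*K,.092)),
      ("top",(313,88),(p[4],p[5],.056)),("side",(457,313),(p[4],p[5],.044)),("top",(250,103),(p[6],-.019,.047)),("side",(407,266),(p[6],-.019,.047))]
def res(p):
    Rm=R.from_euler("z",p[2]).as_matrix()
    return np.concatenate([proj(n,Rm@np.array(v)+[p[0],p[1],0])-px(n,c) for n,c,v in loc(p)])
s=least_squares(res,[.6,.11,-.17,.04,.08,-.06,.065],loss="soft_l1")
print(np.round(s.x,4)); print(np.round(res(s.x).reshape(-1,2),1).tolist()); np.save("p2.npy",s.x)
p=s.x;Rm=R.from_euler("z",p[2]).as_matrix()
for n,v in(("handle",(0,-.019,.095)),("knob",(-.07-.055*np.sin(p[3]),-.062+.055*np.cos(p[3]),.075)),("pivot",(-.07,-.062,.034))): print(n,Rm@np.array(v)+[p[0],p[1],0])
E
python3 fit2.py
```

```text
Traceback (most recent call last):
  File "fit2.py", line 16, in <module>
    s=least_squares(res,[.6,.11,-.17,.04,.08,-.06,.065],loss="soft_l1")
  File "fit2.py", line 15, in res
    return np.concatenate([proj(n,Rm@np.array(v)+[p[0],p[1],0])-px(n,c) for n,c,v in loc(p)])
                           ~~~~^^^^^^^^^^^^^^^^^^^^^^^^^^^^^^^^
  File "h.py", line 11, in proj
    K,r,t=cam(n); q=K@(r@np.array(P,float)+t); return q[:2]/q[2]
          ~~~^^^
  File "h.py", line 5, in cam
    p=camera_params(n); K=np.array(p["mtx"],float); r=cv2.Rodrigues(np.array(p["rvec"],float))[0]; t=np.array(p["tvec"],float).ravel()
ValueError: time passes only in moves, steps and waits
```

```bash
sed -i 's/^def cam(n)/from functools import cache\n@cache\ndef cam(n)/' h.py; python3 fit2.py
```

```text
[ 0.595   0.1104 -0.1521  0.0195  0.0815 -0.0546  0.0621]
[[-3.3, -1.8], [-2.6, -1.8], [0.7, -0.7], [1.6, -1.3], [-0.8, 0.9], [-0.4, 0.6], [-0.2, 3.7], [-0.1, 1.4], [-0.3, -0.8], [-0.8, -0.9], [-0.7, 1.2], [-0.3, -1.5], [1.6, 1.3], [-1.8, 1.0], [0.2, 1.4], [0.4, -0.5], [-0.7, 0.5], [-0.5, 0.2], [0.2, 0.7], [-0.5, 0.9], [0.9, 0.2]]
handle [0.59215159 0.09162137 0.095     ]
knob [0.52371494 0.1142398  0.075     ]
pivot [0.51644523 0.05972235 0.034     ]
```

```bash
sed -e 's/loc(p):/loc(p):\n    H,yb,ye=p[7:10]; T=TT(H,yb,ye)/' -e 's/^H=.065/TT=lambda H,yb,ye:[]/' fit2.py > fit3.py
python3 - <<'E'
s=open('fit3.py').read()
i=s.index("T=[(");j=s.index("off=")
b=s[i+2:j].strip().replace(".09,.06",'yb,.06').replace("-.185,.058","ye,.058").replace("-.185,0","-.185,0")
s=s[:i]+s[j:]; s=s.replace("TT=lambda H,yb,ye:[]","TT=lambda H,yb,ye:"+b).replace(".065],loss",".065,.065,.09,-.185],loss")
open('fit3.py','w').write(s)
E
python3 fit3.py
```

```text
[ 0.5954  0.1112 -0.1539  0.0243  0.0814 -0.0554  0.062   0.0652  0.0806
 -0.183 ]
[[-0.5, -1.3], [0.2, -1.2], [-0.2, -0.9], [0.6, -1.5], [-0.9, 0.2], [-0.4, -0.1], [-0.3, 3.4], [-0.1, 1.2], [-0.4, 0.7], [-0.6, 0.6], [-0.9, 1.1], [-0.6, -1.7], [1.7, 1.1], [-1.7, 0.8], [0.2, 1.2], [0.4, -0.7], [-1.0, 0.4], [-0.5, 0.2], [0.2, 0.7], [-0.7, 0.8], [0.9, 0.1]]
handle [0.59244528 0.09245367 0.095     ]
knob [0.52378742 0.11523307 0.075     ]
pivot [0.51668028 0.06069419 0.034     ]
```

```bash
cat >> h.py <<'E'
def hold():
    p=np.load("p2.npy"); return R.from_euler("z",p[2]),np.array([p[0],p[1],0]),p
def to(P,yaw=None):
    o=get_obs(); Rt=R.from_euler("xyz",o["orientation"],degrees=True)
    d=Rt.inv().apply(np.array(P)-o["tool_pos"])/.3
    T=R.from_euler("xyz",[180,0,np.degrees(hold()[0].as_euler("xyz")[2]) if yaw is None else yaw],degrees=True)
    print("t",round(o["clock"],2),"shift",np.round(d,4),"turn",np.round((Rt.inv()*T).as_rotvec()/np.pi,4),"f",np.round(o["force"],1))
def W(v):
    r,o,p=hold(); return r.apply(v)+o
def local():
    r,o,p=hold(); return r.inv().apply(get_obs()["tool_pos"]-o)
E
sed -i 's/np.save("p2.npy",s.x)/np.save("p2.npy",s.x)/' fit3.py
python3 -c "
from h import *
p=np.load('p2.npy');print(p)
to(W((-.0713,-.007,.17)))"
```

```text
[ 0.59535829  0.11122903 -0.15392342  0.02434036  0.08141461 -0.05536076
  0.06200384  0.06519773  0.08062449 -0.18304343]
t 2.6 shift [1.5634 1.3829 0.1885] turn [-0.      0.     -0.0433] f [ 0.5  0.5 -0.6]
```

Two calls: half way, then the rest. Pre-close the fingers partly.

```bash
R="0.8 0.7 0 0 0 -0.0433"; python3 -m inch '0.8 0.7 0 0 0 -0.0433;0.8 0.7 0 0 0 -0.0433;0.8 0.7 0 0 0 -0.0433;0.8 0.7 0 0 0 -0.0433;0.8 0.7 0 0 0 -0.0433;0.8 0.7 0 0 0 -0.0433;0.8 0.7 0 0 0 -0.0433;0.8 0.7 0 0 0 -0.0433;0.8 0.7 0 0 0 -0.0433;0.8 0.7 0 0 0 -0.0433' 0.0
python3 -c "
from h import *
to(W((-.0713,-.007,.17)))"
```

```text
clock: 3.43
tool_pos: [0.3637, 0.3758, 0.2271]
orientation: [-179.9, -0.0, -9.0]
force: [-0.7, 0.3, 0.6]
opening: 0.0439
gripper_force: 0.0
t 3.43 shift [0.6624 0.7752 0.1898] turn [-0.0003 -0.0001 -0.0008] f [-0.7  0.3  0.6]
```

```bash
python3 -m inch '0.66 0.77 0.19 0 0 0;0.66 0.77 0.19 0 0 0;0.66 0.77 0.19 0 0 0;0.66 0.77 0.19 0 0 0;0.66 0.77 0.19 0 0 0;0.66 0.77 0.19 0 0 0;0.66 0.77 0.19 0 0 0;0.66 0.77 0.19 0 0 0;0.66 0.77 0.19 0 0 0;0.66 0.77 0.19 0 0 0'
python3 - <<'E'
from h import *
to(W((-.0713,-.007,.17)))
for n in("top","side"):
    im=snapshot(n)
    for th,z in(("lever_knob",.075),("jaw_handle",.095)):
        print(n,th,[(np.round(a["uv"]).tolist(),round(a["p"],2),np.round(ray(n,a["uv"],z),3).tolist()) for a in landmark_of(n,th)[:2]])
    c=(240,170) if n=="side" else (250,215)
    cv2.imwrite(f"pics/{n}1.png",cv2.resize(im[c[1]:c[1]+100,c[0]:c[0]+130,::-1],None,fx=5,fy=5,interpolation=cv2.INTER_CUBIC))
E
```

```text
clock: 4.27
tool_pos: [0.5236, 0.1182, 0.169]
orientation: [180.0, 0.0, -8.9]
force: [0.6, -0.6, -0.2]
opening: 0.0438
gripper_force: 0.0
t 4.27 shift [ 0.0024  0.0097 -0.0034] turn [ 0.0002  0.0002 -0.0005] f [ 0.6 -0.6 -0.2]
top lever_knob []
top jaw_handle [([295.0, 254.0], 0.48, [0.589, 0.092, 0.095]), ([301.0, 236.0], 0.39, [0.644, 0.082, 0.095])]
side lever_knob [([273.0, 232.0], 0.64, [0.521, 0.1, 0.075]), ([278.0, 431.0], 0.3, [0.476, -0.498, 0.075])]
side jaw_handle [([300.0, 224.0], 0.7, [0.592, 0.095, 0.095])]
```

View pics/side1.png

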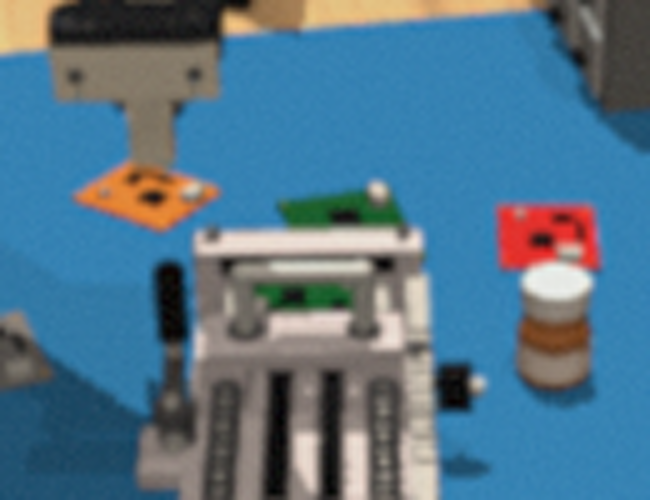

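The side view shows the fingertips at crop (150,165), level with the upright knob whose top is at (168,268). I'll check the camera bias with the known TCP.

```bash
python3 - <<'E'
from h import *
f=lambda P:np.round((proj("side",P)-[240,170]+.5)*5)
print("tcp",f(get_obs()["tool_pos"]),"knobtop",f([.5238,.1152,.092]),"knobbottom",f([.5238,.1152,.046]))
for dx in(0,.003): print(f([.5238+dx,.1152,.092]))
to(W((-.0713,-.007,.056)))
E
```

```text
tcp [159. 136.] knobtop [170. 268.] knobbottom [175. 339.]
[170. 268.]
[175. 267.]
t 4.57 shift [0.0048 0.0139 0.3797] turn [-0.0002 -0.0002  0.0006] f [ 0.6  0.1 -0.3]
```

```bash
python3 -m inch '0.005 0.012 0.1 0 0 0;0.005 0.012 0.2 0 0 0;0.005 0.012 0.28 0 0 0;0.005 0.012 0.34 0 0 0;0.005 0.012 0.38 0 0 0;0.005 0.012 0.38 0 0 0;0.005 0.012 0.38 0 0 0'
python3 - <<'E'
from h import *
o=get_obs();print(local(),o["force"])
im=snapshot("side");c=(240,170)
cv2.imwrite("pics/side2.png",cv2.resize(im[c[1]:c[1]+100,c[0]:c[0]+130,::-1],None,fx=5,fy=5,interpolation=cv2.INTER_CUBIC))
E
```

```text
clock: 5.15
tool_pos: [0.5238, 0.115, 0.0555]
orientation: [180.0, 0.0, -8.7]
force: [0.5, 0.2, 1.1]
opening: 0.0438
gripper_force: 0.0
[-0.07126349 -0.0071903   0.05550425] [0.52694904 0.21655465 1.08486235]
```

View pics/side2.png

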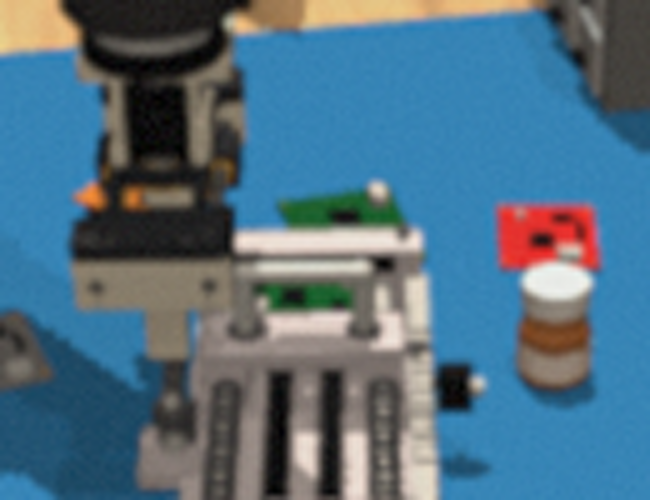

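The near finger at (166,335) covers the knob, so the fingers straddle it. Closing.

```bash
python3 -m inch '0 0 0 0 0 0;0 0 0 0 0 0;0 0 0 0 0 0;0 0 0 0 0 0;0 0 0 0 0 0;0 0 0 0 0 0' 1; python3 -c "
from h import *
print(local(),get_obs()['force'])"
```

```text
clock: 5.7
tool_pos: [0.5245, 0.1151, 0.0561]
orientation: [-179.9, -0.1, -8.8]
force: [-1.0, 2.8, 2.5]
opening: 0.0177
gripper_force: 30.0
[-0.07060773 -0.00700367  0.05605045] [-0.97807669  2.78539714  2.5463773 ]
```

```bash
python3 -m inch '-0.024 0.0015 0 0 0 0;-0.047 0.006 0 0 0 0;-0.07 0.014 0 0 0 0;-0.092 0.025 0 0 0 0;-0.111 0.038 0 0 0 0;-0.13 0.054 0 0 0 0;-0.13 0.054 0 0 0 0'; python3 -c "
from h import *
print(local(),hold()[0].inv().apply(get_obs()['force']))"
```

```text
clock: 6.28
tool_pos: [0.4845, 0.108, 0.0563]
orientation: [-179.6, -0.2, -8.8]
force: [-3.5, 18.0, -2.4]
opening: 0.0173
gripper_force: 30.0
[-0.10905906 -0.02022231  0.05632962] [-6.22287596 17.20398706 -2.43713837]
```

```bash
python3 -m inch '-0.015 0.012 0 0 0 0;-0.032 0.034 0 0 0 0;-0.042 0.056 0 0 0 0;-0.05 0.079 0 0 0 0;-0.054 0.1 0 0 0 0;-0.056 0.122 0 0 0 0;-0.056 0.122 0 0 0 0;-0.056 0.122 0 0 0 0'; python3 -c "
from h import *
print(local(),hold()[0].inv().apply(get_obs()['force']))"
```

```text
clock: 6.95
tool_pos: [0.4602, 0.0721, 0.056]
orientation: [-179.9, 0.0, -8.8]
force: [-9.1, 9.8, 9.8]
opening: 0.0174
gripper_force: 30.0
[-0.12755922 -0.05942769  0.05604048] [-10.4883086    8.24106929   9.82403672]
```

```bash
python3 -m inch '-0.006 0.01 0 0 0 0;-0.006 0.02 0 0 0 0;-0.006 0.02 0 0 0 0;-0.006 0.02 0 0 0 0'; python3 -c "
from h import *
print(local(),hold()[0].inv().apply(get_obs()['force']))"
```

```text
clock: 7.28
tool_pos: [0.4594, 0.069, 0.0562]
orientation: [-179.7, -0.2, -8.8]
force: [-7.0, 22.6, 1.3]
opening: 0.0175
gripper_force: 30.0
[-0.1278924  -0.06257339  0.05620503] [-10.38847337  21.28977103   1.2660496 ]
```

```bash
python3 -m inch '0 0.01 0 0 0 0;0 0.01 0 0 0 0;0 0.01 0 0 0 0;0 0.01 0 0 0 0'; python3 -c "
from h import *
print(local(),hold()[0].inv().apply(get_obs()['force']))"
```

```text
clock: 7.62
tool_pos: [0.4594, 0.0685, 0.0563]
orientation: [-179.5, -0.2, -8.8]
force: [-12.8, 36.8, 1.5]
opening: 0.017
gripper_force: 30.0
[-0.12775015 -0.06309146  0.05629118] [-18.26345337  34.44785221   1.45345139]
```

At the stop (34 N, motion blocked). Ease off most of the push, then release and rise.

```bash
python3 -m inch '0.01 -0.008 0 0 0 0;0.012 -0.016 0 0 0 0;0.012 -0.016 0 0 0 0' && python3 -m inch '0 0 0 0 0 0;0 0 0 0 0 0;0 0 0 0 0 0;0 0 0 0 0 0' 0 && python3 -m inch '0 0 -0.1 0 0 0;0 0 -0.2 0 0 0;0 0 -0.3 0 0 0;0 0 -0.4 0 0 0;0 0 -0.4 0 0 0;0 0 -0.4 0 0 0'
python3 - <<'E'
from h import *
print(local())
to(W((0,-.019,.16)))
for n in("top","side"):
    im=snapshot(n)
    for th,z in(("lever_knob",.075),("jaw_handle",.095)):
        print(n,th,[(np.round(a["uv"]).tolist(),round(a["p"],2),np.round(hold()[0].inv().apply(ray(n,a["uv"],z)-hold()[1]),3).tolist()) for a in landmark_of(n,th)[:2]])
    c=(235,185) if n=="side" else (250,215)
    cv2.imwrite(f"pics/{n}3.png",cv2.resize(im[c[1]:c[1]+100,c[0]:c[0]+130,::-1],None,fx=5,fy=5,interpolation=cv2.INTER_CUBIC))
E
```

```text
clock: 7.87
tool_pos: [0.4597, 0.0689, 0.056]
orientation: [-179.9, 0.2, -8.8]
force: [-23.2, 23.3, 20.6]
opening: 0.0175
gripper_force: 30.0
clock: 8.2
tool_pos: [0.4618, 0.0663, 0.0555]
orientation: [180.0, 0.0, -8.8]
force: [0.8, -1.0, 0.6]
opening: 0.0384
gripper_force: 0.0
clock: 8.7
tool_pos: [0.4629, 0.0667, 0.1772]
orientation: [-179.9, -0.2, -8.8]
force: [-0.2, -0.8, -1.0]
opening: 0.0436
gripper_force: 0.0
[-0.1240175  -0.06434844  0.17716442]
t 8.7 shift [ 0.4131 -0.1512  0.0588] turn [-0.0007 -0.001  -0.0001] f [-0.2 -0.8 -1. ]
top lever_knob []
top jaw_handle [([296.0, 256.0], 0.55, [-0.008, -0.023, 0.095])]
side lever_knob [([252.0, 242.0], 0.82, [-0.124, -0.07, 0.075])]
side jaw_handle [([300.0, 220.0], 0.59, [0.0, -0.0, 0.095])]
```

View pics/side3.png

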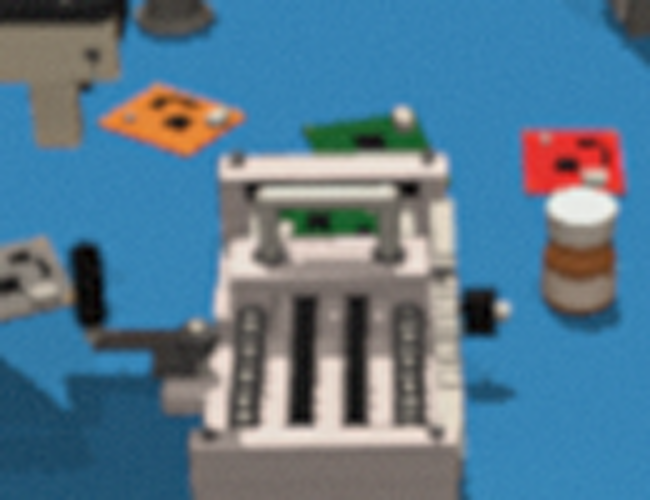

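The side view shows the lever fully out along -x, with the knob at (88,285). The pointer is at about (447,270) and the rider at (482,312). Now to the handle.

```bash
python3 -m inch '0.1 -0.03 0 0 0 0;0.2 -0.07 0 0 0 0;0.3 -0.11 0.02 0 0 0;0.413 -0.155 0.05 0 0 0;0.413 -0.155 0.1 0 0 0;0.413 -0.155 0.2 0 0 0;0.413 -0.155 0.28 0 0 0;0.413 -0.155 0.335 0 0 0;0.413 -0.155 0.337 0 0 0;0.413 -0.155 0.337 0 0 0'
python3 -c "
from h import *
print(local(),hold()[0].inv().apply(get_obs()['force']))"
```

```text
clock: 9.83
tool_pos: [0.5908, 0.0931, 0.0731]
orientation: [179.9, 0.2, -8.8]
force: [0.8, -0.1, 0.7]
opening: 0.0436
gripper_force: 0.0
[-0.00167537 -0.01864255  0.07308036] [0.78265312 0.00136509 0.69647362]
```

```bash
python3 -m inch '0 0 -0.008 0 0 0;0 0 -0.008 0 0 0;0 0 -0.008 0 0 0' && python3 -m inch '0 0 0 0 0 0;0 0 0 0 0 0;0 0 0 0 0 0;0 0 0 0 0 0;0 0 0 0 0 0;0 0 0 0 0 0' 1
python3 -c "
from h import *
print(local(),hold()[0].inv().apply(get_obs()['force']))"
```

```text
clock: 10.08
tool_pos: [0.5925, 0.094, 0.0785]
orientation: [-179.9, -0.1, -8.8]
force: [0.3, -0.9, -0.1]
opening: 0.0437
gripper_force: 0.0
clock: 10.58
tool_pos: [0.5914, 0.0929, 0.0769]
orientation: [179.9, 0.0, -8.8]
force: [1.1, -2.0, -0.3]
opening: 0.0112
gripper_force: 30.0
[-0.00111296 -0.01872489  0.07689498] [ 1.38776593 -1.81247295 -0.27609989]
```

```bash
python3 -m inch '0 0.015 0 0 0 0;0 0.03 0 0 0 0;0 0.045 0 0 0 0;0 0.06 0 0 0 0;0 0.075 0 0 0 0;0 0.09 0 0 0 0;0 0.1 0 0 0 0;0 0.1 0 0 0 0;0 0.1 0 0 0 0'
python3 - <<'E'
from h import *
print(local(),hold()[0].inv().apply(get_obs()['force']))
r,o0,p=hold()
S=[]
for n in("top","side"):
    for k in range(4):
        im=snapshot(n)
        for th,z in(("jaw_pointer",.047),("index_tip",.05)):
            print(n,th,[(np.round(a["uv"],1).tolist(),round(a["p"],2),np.round(r.inv().apply(ray(n,a["uv"],z)-o0),4)[:2].tolist()) for a in landmark_of(n,th)[:1]])
    c=(300,220) if n=="side" else (285,215)
    S.append(cv2.resize(im[c[1]:c[1]+40,c[0]:c[0]+50,::-1],None,fx=8,fy=10,interpolation=cv2.INTER_CUBIC))
cv2.imwrite("pics/z4.png",np.hstack(S))
E
```

```text
clock: 11.33
tool_pos: [0.5872, 0.0651, 0.0769]
orientation: [-179.9, -0.0, -8.8]
force: [-1.9, 7.2, 0.2]
opening: 0.011
gripper_force: 30.0
[-0.00101041 -0.0468255   0.07690645] [-2.97090745  6.81757226  0.17645102]
top jaw_pointer []
top index_tip []
top jaw_pointer []
top index_tip []
top jaw_pointer []
top index_tip [([163.9, 263.1], 0.33, [-0.119, 0.3527])]
top jaw_pointer []
top index_tip [([478.2, 278.5], 0.45, [0.072, -0.5586])]
side jaw_pointer [([326.5, 245.3], 0.59, [0.0699, -0.0499])]
side index_tip [([322.2, 249.2], 0.55, [0.058, -0.0722])]
side jaw_pointer [([324.1, 244.0], 0.73, [0.0637, -0.0437])]
side index_tip [([324.0, 247.0], 0.55, [0.063, -0.0621])]
side jaw_pointer [([325.3, 241.5], 0.65, [0.0672, -0.0318])]
side index_tip [([325.3, 248.2], 0.6, [0.0662, -0.0677])]
side jaw_pointer [([325.3, 242.3], 0.91, [0.0671, -0.0356])]
side index_tip [([322.1, 247.9], 0.51, [0.0579, -0.0662])]
```

View pics/z4.png

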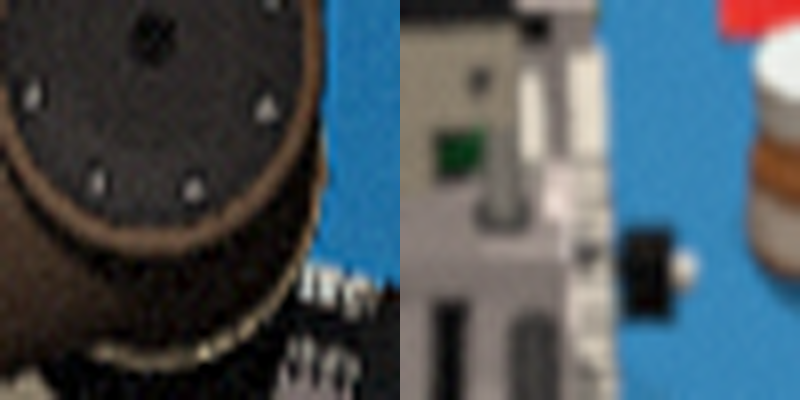

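Right half (side view): the pointer's dark spot is at (583,253) and the black rider spans rows 232–318, so the pointer still has some way to go. I'll average frames for subpixel positions.

```bash
cat > meas.py <<'E'
from h import *
import sys
r,o0,p=hold()
A=np.mean([snapshot("side").astype(float) for _ in range(10)],0); np.save(sys.argv[1],A)
L=lambda uv,z:np.round(r.inv().apply(ray("side",uv,z)-o0),4)
g=A.mean(2)
print("tcp",local(),np.round(hold()[0].inv().apply(get_obs()['force']),1))
print(np.round(g[236:258,317:338]).astype(int))
E
python3 meas.py a1.npy; python3 - <<'E'
from h import *
for y in(-.045,-.055,-.065):
    print(y,"rider top-back/near-bottom rows",[np.round(proj("side",W((.0815+sx,y+s*.007,z))),1).tolist() for s,z,sx in((1,.056,-.009),(-1,.056,-.009),(-1,.032,-.009),(1,.056,.009),(-1,.032,.009))],"ptr",np.round(proj("side",W((.062,y,.047))),1))
E
```

```text
tcp [-0.00100419 -0.0466082   0.0769075 ] [-2.7  6.3  1.1]
[[153 165 169 165 167 167 170 168 151 134 124 123 124 125 124 124 124 125
  125 124 125]
 [144 176 193 196 192 186 189 189 169 144 127 124 125 125 124 125 124 125
  124 124 125]
 [147 180 197 199 192 185 187 186 165 140 125 124 124 125 125 125 125 124
  125 125 124]
 [152 197 215 205 191 181 179 174 157 132 122 123 124 125 125 126 125 125
  124 125 124]
 [151 201 219 208 189 173 166 162 153 130 120 124 125 126 125 126 124 125
  124 125 125]
 [144 181 199 201 192 178 174 179 178 149 124 116 117 116 116 115 116 121
  125 124 125]
 [136 148 160 182 178 157 156 171 177 147 110  92  88  87  87  85  90 107
  120 125 125]
 [141 142 148 170 164 146 150 170 173 140  88  54  46  45  43  44  54  88
  114 123 123]
 [148 146 155 175 149 116 109 122 131 110  67  35  26  26  26  22  45  95
  127 132 126]
 [141 141 149 165 136  96  79  97 125 103  58  28  25  23  25  21  59 128
  169 164 138]
 [120 118 122 131 133 113 106 136 147 105  46  15  14  16  13  13  66 148
  194 185 149]
 [114 114 113 125 152 147 142 167 170 121  58  19  12  12  10 
[... 631 characters left out ...]
126
  125 124 124]
 [ 58  51  67 105 127 152 167 181 176 147 128 124 125 125 125 125 125 125
  124 125 124]
 [ 56  50  61 100 119 119 126 156 169 151 128 120 123 124 125 124 124 125
  124 124 125]
 [ 57  49  62 100 116 108 102 121 150 152 128 117 119 122 123 124 125 125
  125 124 125]]
-0.045 rider top-back/near-bottom rows [[327.4, 240.0], [327.5, 242.9], [327.5, 250.4], [334.1, 239.9], [334.2, 250.3]] ptr [323.5 244.3]
-0.055 rider top-back/near-bottom rows [[327.5, 242.1], [327.6, 245.0], [327.6, 252.5], [334.3, 242.0], [334.4, 252.4]] ptr [323.6 246.4]
-0.065 rider top-back/near-bottom rows [[327.6, 244.2], [327.8, 247.2], [327.7, 254.7], [334.4, 244.1], [334.5, 254.6]] ptr [323.7 248.6]
```

```bash
python3 - <<'E'
from h import *
g=cv2.imread("pics/top0.png").astype(float).mean(2)
print("cols 294..324, rows 226..246")
print(np.round(g[226:246,294:324]).astype(int))
for y in(-.045,-.055,-.065):
    print(y,[np.round(proj("top",W(v)),1).tolist() for v in((.0725,y+.007,.056),(.0725,y-.007,.056),(.0905,y+.007,.056),(.0905,y-.007,.056))])
print("ptr home",[np.round(proj("top",W((x,-.019,.047))),1).tolist() for x in(.054,.06,.066)], "scale", [np.round(proj("top",W((x,-.019,.044))),1).tolist() for x in(.058,.075)])
E
```

```text
cols 294..324, rows 226..246
[[ 93  91  89  91  91  91  96  89  91  91  93  86  89  88  91  89  89  91
   94  89  91  90  94  88  93  93  91  90  86  89]
 [ 94  86  91  97  92  91  89  92  87  94  91  88  91  90  90  90  91  89
   87  92  93  93  86  93  93  88  89  89  87  91]
 [ 90  92  89  90  78  95  90  94  91  90  87  96  91  85  96  92  87  90
   97  94  89  90  87  90  88  91  91  90  90  88]
 [ 91  92  92  88  90  93  89  90  91  92  85  89  85  93  93  93  87  92
   96  92  92 124 117  94  87  94  89  87  90  93]
 [ 94  93  87  95  93  91  89  91  93  86  91  88  94  89  90  88  95  93
   96  82  82 144 157  86  92  93  89  87  89  97]
 [ 90  92  89  92  92  87  90  96  92  92  95  96  93  87  92  95  85  94
   97  11  11  37  96  39  96  95  91  85  93  98]
 [ 89  84  88  85  91  91  89  95  90  92  86  91  91  93  92  85  91  91
   88  26  14   8  10  24 100  94  94  86  96  93]
 [123  97  96  92  93  85  84  96  91  92  87  89  95  92  94  90  94  91
   66  14  21  14  17  22 101  89  82  84  92  91]
 [151  96 118 125 121  93 106  92  83  90  88  92  91  88  92  92  92  
[... 1042 characters left out ...]
92 161 161]
 [171 160 137 128 157 145  94  57 148 153 167 164  16  78  58 153 150 108
   87 105  64  83  92  81 142 142 113 110 164 156]
 [169 157  59 141 160 137  69  18  65 111 153 157  32  60  31  83  87 158
   95 167 108  90 104  95  66  70  98  80 145 137]
 [171 160  62 149 156 118  33  25  68 111 109  92  79  67  64 110  97 108
   61 144 147 100 155 160 105  90 109 105  67  71]]
-0.045 [[307.9, 234.4], [312.4, 235.5], [309.4, 228.7], [313.9, 229.9]]
-0.055 [[311.1, 235.2], [315.6, 236.3], [312.6, 229.5], [317.2, 230.7]]
-0.065 [[314.4, 236.0], [318.9, 237.2], [315.9, 230.3], [320.4, 231.5]]
ptr home [[300.2, 239.3], [300.7, 237.4], [301.2, 235.5]] scale [[300.5, 238.3], [302.0, 232.9]]
```

```bash
python3 -m inch '0 0.014 0 0 0 0;0 0.028 0 0 0 0;0 0.028 0 0 0 0;0 0.028 0 0 0 0'; python3 meas.py a2.npy | sed 's/^ \[/[/' | head -40
python3 - <<'E'
import numpy as np,cv2
A=np.load('a2.npy').astype(np.uint8)[230:262,308:344,::-1]
cv2.imwrite('pics/z5.png',cv2.resize(A,None,fx=18,fy=18,interpolation=cv2.INTER_CUBIC))
E
```

```text
clock: 13.37
tool_pos: [0.5859, 0.057, 0.0769]
orientation: [-179.9, -0.0, -8.8]
force: [-2.2, 9.7, 0.4]
opening: 0.011
gripper_force: 30.0
tcp [-0.00097788 -0.05484058  0.0769215 ] [-3.6  7.7  1.3]
[[184 176 171 168 168 168 170 168 152 135 124 123 124 125 125 125 124 124
  124 124 125]
[158 178 201 203 194 188 189 189 169 144 127 125 124 124 124 124 125 125
  126 125 125]
[133 155 197 208 196 186 187 186 166 140 126 123 124 125 124 124 124 125
  124 125 125]
[143 160 195 205 194 182 179 175 157 132 122 124 125 125 125 125 125 125
  126 125 124]
[160 184 209 206 188 171 165 161 153 131 120 123 125 126 126 126 125 125
  125 125 125]
[156 200 217 211 193 180 176 179 178 148 123 116 117 116 117 116 117 122
  124 125 125]
[168 208 220 214 194 175 169 175 177 146 110  92  87  87  87  87  90 106
  119 124 124]
[171 194 201 208 197 180 173 180 178 143  89  54  46  44  46  43  54  87
  114 123 124]
[146 153 164 191 181 155 144 156 163 128  72  36  27  25  26  23  46  95
  127 133 126]
[144 142 151 176 162 139 130 147 159 121  63  28  23  24  24  21  59 128
  169 163 139]
[150 148 154 166 138 108  97 105 122  92  44  16  15  17  14  13  67 149
  195 184 149]
[143 144 150 160 126  85  77  92 121 101  53  20  15  13  11  10  55 125
  165 162 140]
[121 120 122 131 131 117 130 151 161 129  75  31  12  12  12  10  39  89
  121 129 126]
[113 113 112 128 160 165 177 193 189 149  85  34  12  10  12   9  34  79
  108 119 123]
[115 114 115 132 175 179 175 178 175 142  86  35  11  10   9   9  34  82
  115 124 124]
[115 115 115 136 179 179 167 165 162 138  93  50  35  35  36  33  46  86
  115 126 124]
[ 99 104 112 134 173 171 158 156 153 129 103  88  86  84  86  85  86 103
  120 125 125]
[ 68  78  96 128 170 175 169 168 162 139 124 120 121 122 123 122 120 123
  124 125 125]
[ 52  56  78 126 179 197 197 194 182 152 132 127 127 127 127 127 126 125
  126 125 124]
[ 52  51  70 119 166 188 193 190 176 146 128 124 124 124 125 125 125 125
```

View pics/z5.png

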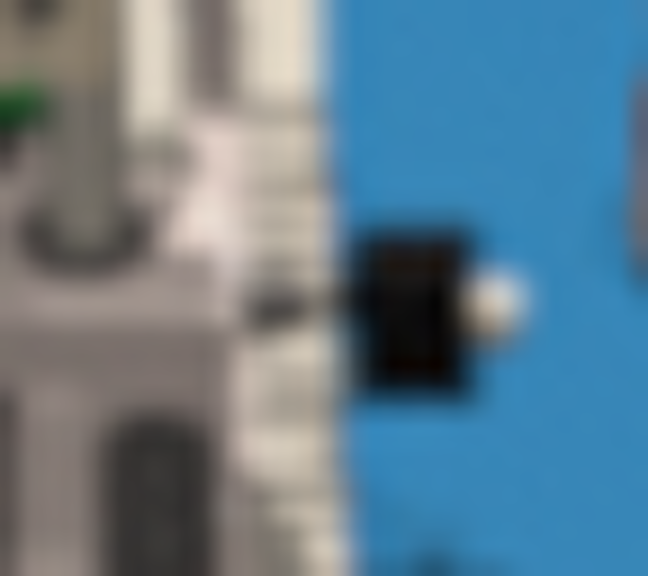

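The rider's tip at (345,297) now faces the pointer at (270,303), less than half a pixel (about 1–2 mm) apart. The arm's travel of 36 mm agrees with the 35–36 mm from the images. One last check of the whole holder.

```bash
python3 - <<'E'
import numpy as np,cv2
A=np.load('a2.npy').astype(np.uint8)[175:290,225:375,::-1]
cv2.imwrite('pics/z6.png',cv2.resize(A,None,fx=5,fy=5,interpolation=cv2.INTER_CUBIC))
E
```

```text
(no output)
```

View pics/z6.png

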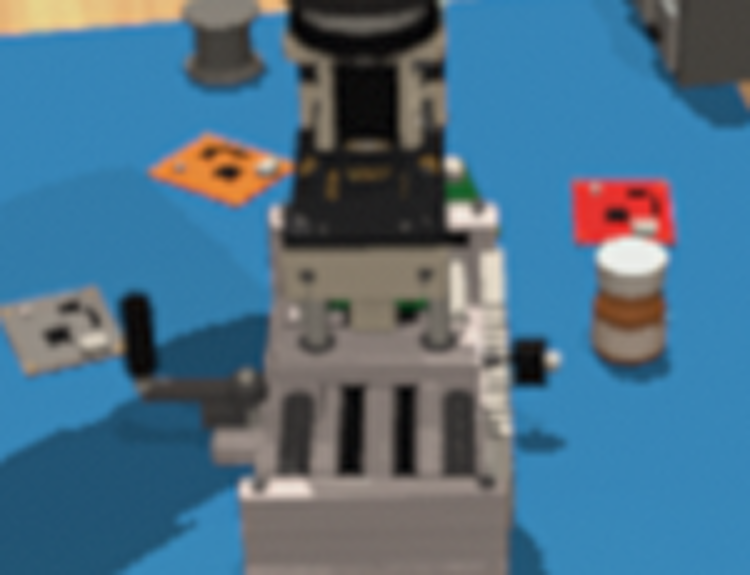

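The lever is fully out (knob at (138,335)). The jaw is held at the index, with the pointer at (490,358) beside the rider at (530,362). The board is still on the bed and nothing else has moved. Handing in.

```bash
python3 -c "
from plant import *
print(close_job())"
```

```text
the job is handed in; nothing more can be done
None
```

The job is handed in: the lock lever is at its out stop, and the gripper is still holding the jaw about 36 mm back, pointer at the index to within about 1–2 mm by the camera images; the finished board is still on the bed and nothing else in view had moved.

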